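# Square the sled fence and torque its lock bolt

## Robot

A 6-joint arm with a two-finger parallel gripper is mounted at the origin on the work surface. World frame = base frame: x ahead of the robot, y to its left, z up, the work surface at z = 0. Lengths are in m, angles in rad, forces in N, time in s.
With the tool pointing down it reaches from about 0.35 to 0.925 m from the base axis. Payload 6.4 kg.
Tool frame: the origin (TCP) lies midway between the tips of the shut fingers; the grasp point (between the pads) lies 19 mm behind it; z points along the fingers, x is the direction in which the jaws open and shut, and the axes are right-handed (so a half turn about z gives the same grasp; the last joint's range is limited). The gripper opens to 94 mm and grips with 3 to 60 N. Pads are 16 mm wide; open, the fingers measure 119 mm over their backs; the gripper's body (75 mm by 177 mm) begins 78 mm behind the grasp point.
Start: joints at [1.073, 0.245, 1.558, -0, 1.339, -0.174], TCP at [0.207, 0.616, 0.205] pointing down, gripper open.
Joint ranges: [-3.13, 3.13], [-1.02, 2.26], [0.13, 2.54], [-0.95, 4.09], [0.21, 2.88], [-2.74, 2.74]. Speed limits (rad/s): [2.57, 2.57, 3.14, 3.14, 3.14, 3.14].

## Interface

Orientations are given as a unit quaternion [x, y, z, w].
In Python, from cell import robot, viewer gives the robot as it stands. The module is installed in compiled form; this text tells all that it offers.
- The arm moves only by the tool jog_arm, never from a script. Its argument "moves" is a list of rows, each a list of 7 numbers: the opening, from 0 (shut) to 1 (fully open), then the shift along the world's x, y, z in cm, then the turn, a rotation vector about the world's x, y, z in rad. A call has 1 to 5 rows; each row shifts and turns the commanded pose from where the row before left it; what a row does not reach is not made up. A row lasts 1/12 s, in which the tool goes at most 41.7 mm and 7.16 degrees, less where a joint would pass 70% of its speed; a pose out of reach is approached as far as the arm can. A call is refused whole if a number of a shift passes 4.17 or a number of a turn 0.125, either way. A call with a gripper value outside its range is refused whole. The fingers move at their own pace and stop on an object; the grip force is fixed at half the most. Time passes only in rows, so rows that do not move let the fingers close. It gives the time, the measured TCP pose, the force and the opening at its end, in the units of the state.
- robot.sense(): the state, without advancing time (a new reading comes with each control period).
- viewer.get_image(name): name is "scene" or "top" or "wrist"; returns a dict with "img" (384x512x3 uint8, blue, green, red), "vertical_fov" (degrees; the focal length in pixels is half the picture's height over the tangent of half this angle, whatever the lens; pixels are square), "cx", "cy" (the principal point, pixels), "dist_coeffs" ([k1, k2, p1, p2, k3] as OpenCV has them; the pictures are not rectified), "position" and "orientation" of the camera in the world; the wrist camera has in their place "T_tool_cam" (4x4, takes a point from camera to tool coordinates, whose origin is the TCP and whose axes are the tool frame's). Camera axes: x right, y down, z forward; pixel columns grow to the right and rows downward; lengths in m; the calibration is good to about 2 mm. A picture is of the moment at which its call begins: read the wrist's pose just before it. There is no depth.
- robot.close_job(): hands the job in, once; it reports no verdict.
The state is a dict: "time": time; "q": joint angles; "qd": joint speeds; "joint_efforts": joint torques, N m; "position": TCP position; "eef_rot": TCP orientation; "contact_force": force on the tool from outside, world axes, zero at the start; "moment": the same for the moment, N m; "finger_gap": finger opening in m.
Only numpy, scipy, OpenCV 4.12 (cv2) and the standard library are available. Lean on these libraries where they do the work, as an engineer would, in place of code of your own. Each camera call takes 0.05 s, during which the arm holds its last target.

## Task

First push the free end of the pivoting fence on the crosscut sled in until the fence lies square against its steel stop pin. Then, leaving the fence there, push the red wrench handle clockwise (seen from above) to run the lock bolt right down until the wrench's breakaway joint trips and the handle is clearly bent, and stop there: do not fold it on towards its end stop, which over-tightens the bolt. Leave the wrench on the bolt, let go, and leave the other things lying where they are.

Things in the scene. Friction and masses are not known exactly. Their poses are not given: they have to be found in the camera images.
- sled: Plywood crosscut sled, board 420 x 460 x 18 mm, fixed on the saw table, yawed up to 0.2 rad. Origin: centre of its underside, at table height. x points away from the robot, along the fence when that is square; y to the robot's left; z up. A fixed low wooden fence, 22 mm thick, top 73 mm above the table, crosses its far (+x) edge.
- fence (a joint): Angle (rad) of the pivoting wooden fence on the sled's left half: 0 = square, flat against the stop pin (a hard stop), up to 0.30 = free (near) end swung out to the sled's +y. Starts at 0.12 to 0.26. Friction only: about 3 N at the free end moves it, and it stays where left.
- fence_pivot (a point): Pivot axis at the fence's far end (brass pin), 54 mm above the table; sled frame x 140, y 130 mm. Turns with the fence. Its -x axis runs along the beam: 280 mm long, 25 mm thick, top 79 mm above the table, reaching 265 mm from the pivot. A plywood foot plate, top 31 mm above the table, sticks out 122 mm on its inner (-y) side.
- stop_pin (a point): Centre of the top of the fixed upright steel stop pin, 20 mm diameter, 54 mm above the table, on the inner (-y) side of the fence near its free end.
- fence_push (a point): Point on the fence's outer (+y) face near its free end, 220 mm from the pivot, 54 mm above the table. Moves with the fence; its y axis points out of that face, so pushing along its -y closes the fence onto the pin.
- bolt (a joint): Turn (rad) of the bolt together with the wrench head on it. Grows clockwise seen from above; starts between 0.35 and 0.70; 1.0 = bolt fully down (hard stop). Turning takes about 0.25 N m (1.5 N at the middle of the grip), and it stays where left. The wrench cannot lift off the bolt.
- bolt_axis (a point): On the bolt's upright axis at the height of the handle's centre line, 66 mm above the table; sled frame x 40, y 60 mm. Its x axis points from the bolt along the steel wrench head (57 mm long) towards the breakaway joint, and turns with the bolt.
- trip (a joint): Bend (rad) of the wrench's breakaway joint; 0 = straight, grows as the handle folds clockwise (from above) against the head. Straight while the bolt turns; with the bolt fully down it gives way at 1.3 N m (10 N at mid grip), folds on at that same force and stays where left. Over 0.10 is tripped, over 0.35 over-tightened, dead stop 0.50.
- trip_pin (a point): Upright axis of the breakaway joint (brass pin) between steel head and handle, 45 mm from the bolt's axis, 66 mm above the table. x axis points outwards along the handle.
- handle_grip (a point): Middle of the red grip with black bands: a cylinder 30 mm diameter, 118 mm long, level, centre line 66 mm above the table, 130 mm from the breakaway joint (175 mm from the bolt's axis when straight). x points outwards along the handle. At the start it points to the robot's right; tightening swings it towards the robot.
- offcut: Pale wood offcut 30 x 130 x 20 mm lying along the sled's far low fence, right half; a bystander, to be left alone. Origin: centre of its underside.
- sanding_block: Cork sanding block 65 x 90 x 38 mm with a red sole, at the middle of the sled's near edge; a bystander, to be left alone. Origin: centre of its underside.
- wax_tin: Wax tin with yellow label, 64 mm diameter, 55 mm high, on the sled's far left; a bystander, to be left alone. Origin: centre of its underside.
- glue_bottle: White glue bottle, 66 mm diameter, 170 mm high, on the saw table left of the sled; a bystander, to be left alone. Origin: centre of its underside.
- push_block: Wooden push block 200 x 75 mm with an orange handle, 68 mm high, right of the sled; a bystander, to be left alone. Origin: centre of its underside.
- tape_measure: Yellow and black tape measure 75 x 40 x 70 mm, right of the sled; a bystander, to be left alone. Origin: centre of its underside.
- mallet: Hammer lying on the table far left of the sled; a bystander, to be left alone. Origin: on its axis along the handle.

How it is judged:
By the outcome, as a careful person would: the job done as asked, in the order asked, and still so for the second after the job is handed in, with the robot touching nothing.
It also fails if it takes over 59 s, if anything falls off the work surface, if the arm or the gripper's body presses on something with over 40 N, if the wrist force passes 120 N, or if a joint passes its speed limit or range.

## Working session

There is one attempt and no reset: what is moved stays moved. The work goes in short steps, Python scripts to look and compute and a tool call to move; the robot and the scene stay as the last step left them, time stands still between calls to the robot, and variables do not carry over. Pictures are saved under pics/ and viewed, and the job is handed in when it is done.

Besides the shell and the picture viewer there is one more tool, called after "Request:" as name(argument=value, ...) on one line, values as JSON. jog_arm: Moves the arm, as the interface text tells. Its arguments: {"type":"object","properties":{"moves":{"type":"array","items":{"type":"array","items":{"type":"number"}}}},"required":["moves"]}

```bash
mkdir -p pics; cat > h.py <<'E'
import numpy as np, cv2
from scipy.spatial.transform import Rotation as R
from cell import robot, viewer
def grab(n,fn):
    s=robot.sense(); d=viewer.get_image(n); cv2.imwrite('pics/'+fn,d['img'])
    h=d['img'].shape[0]; f=h/2/np.tan(np.radians(d['vertical_fov'])/2)
    d['K']=np.array([[f,0,d['cx']],[0,f,d['cy']],[0,0,1.]])
    if n=='wrist':
        T=np.eye(4);T[:3,:3]=R.from_quat(s['eef_rot']).as_matrix();T[:3,3]=s['position'];T=T@np.array(d['T_tool_cam'])
        d['Rm'],d['p']=T[:3,:3],T[:3,3]
    else: d['Rm'],d['p']=R.from_quat(d['orientation']).as_matrix(),np.array(d['position'])
    return d
def ray(d,uv,z):
    q=cv2.undistortPoints(np.array(uv,float).reshape(-1,1,2),d['K'],np.array(d['dist_coeffs'],float)).reshape(-1,2)
    v=np.c_[q,np.ones(len(q))]@d['Rm'].T
    return d['p']+v*((z-d['p'][2])/v[:,2])[:,None]
def proj(d,P):
    P=np.atleast_2d(P);rv=cv2.Rodrigues(d['Rm'].T)[0]
    return cv2.projectPoints(P,rv,-d['Rm'].T@d['p'],d['K'],np.array(d['dist_coeffs'],float))[0].reshape(-1,2)
E
python3 - <<'E'
from h import *
for n in('scene','top','wrist'):
    d=grab(n,n+'0.png');print(n,d['p'],d['vertical_fov'],d['dist_coeffs'])
s=robot.sense();print({k:np.round(v,3) for k,v in s.items()})
E
```

```text
scene [1.69025215 0.10398355 1.43644935] 43.526629688527244 [-0.0472593  0.         0.         0.         0.       ]
top [ 4.37388533e-01 -9.36814755e-04  1.38543784e+00] 55.31138971877628 [-0.03525122  0.          0.          0.          0.        ]
wrist [0.14042581 0.63810232 0.38385321] 70.74677831844494 [-0.0620728  0.         0.         0.         0.       ]
{'time': np.float64(0.15), 'q': array([ 1.073,  0.246,  1.559, -0.   ,  1.339, -0.174]), 'qd': array([ 0.   , -0.001, -0.005, -0.001, -0.001, -0.002]), 'joint_efforts': array([ 1.0000e-03, -4.1627e+01, -3.1498e+01,  6.9000e-02,  3.2000e-02,
       -0.0000e+00]), 'position': array([0.207, 0.616, 0.205]), 'eef_rot': array([ 0.812,  0.584, -0.001,  0.   ]), 'contact_force': array([-0.172,  0.635,  0.042]), 'moment': array([0.055, 0.021, 0.048]), 'finger_gap': np.float64(0.094)}
```

View pics/top0.png

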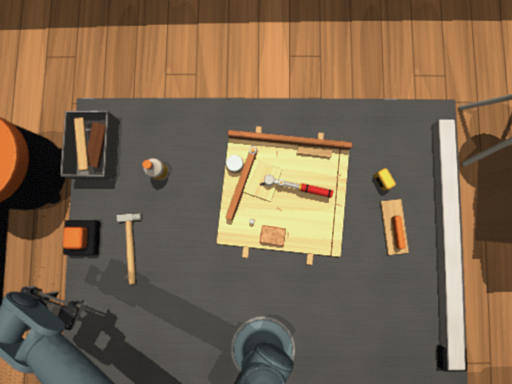

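View pics/scene0.png

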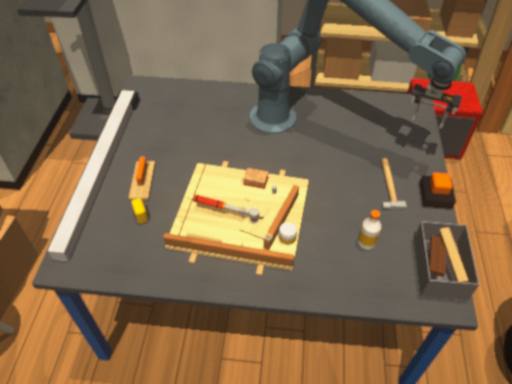

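View pics/wrist0.png

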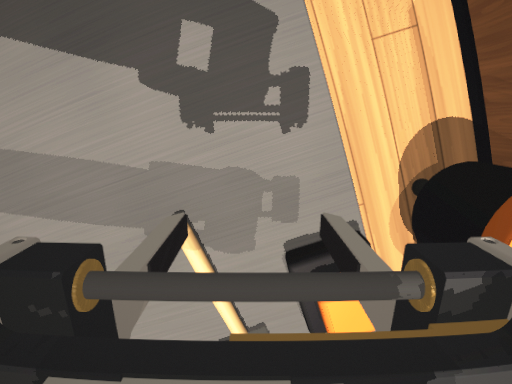

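The top view shows the sled in the middle (x up, y left). The pivoting fence runs from about (252,152) to (230,220), the bolt is near (268,180), the red grip near (317,190) and the stop pin near (252,222). I'll enlarge it.

```bash
python3 - <<'E'
from h import *
d=grab('top','top1.png')
c=d['img'][115:275,200:360];cv2.imwrite('pics/topz.png',cv2.resize(c,None,fx=3.7,fy=3.7,interpolation=cv2.INTER_CUBIC))
hsv=cv2.cvtColor(d['img'],cv2.COLOR_BGR2HSV)
for p in[(317,190),(240,190),(290,141),(300,220),(273,236),(252,222)]: print(p,hsv[p[1],p[0]])
def comp(m,name):
    n,l,s,c=cv2.connectedComponentsWithStats(m)
    for i in range(1,n):
        if s[i,4]>25:
            ys,xs=np.where(l==i);r=cv2.minAreaRect(np.c_[xs,ys].astype(np.float32));print(name,s[i],c[i].round(1),[np.round(x,1) for x in r])
comp(cv2.inRange(hsv,(0,190,100),(8,255,255))|cv2.inRange(hsv,(172,190,100),(180,255,255)),'red')
comp(cv2.inRange(hsv,(3,100,50),(14,200,190)),'brown')
comp(cv2.inRange(hsv,(18,60,170),(32,180,255)),'ply')
E
```

```text
(317, 190) [  1 198 227]
(240, 190) [ 12 157 206]
(290, 141) [ 12 160 107]
(300, 220) [ 27  89 237]
(273, 236) [ 14 131 225]
(252, 222) [ 24  23 215]
red [301 184   5   7  27] [303.1 187.4] [array([303., 187.]), array([6., 4.]), np.float64(90.0)]
red [307 186  22  10 135] [317.4 190.5] [array([317.5, 190.5]), array([20.7,  6.5]), np.float64(12.1)]
brown [    0     0   512   384 53652] [304.8  92.9] [array([255.5, 191.5]), array([383., 511.]), np.float64(90.0)]
brown [ 87 122  18  46 583] [ 95.1 143.3] [array([ 94.5, 144.3]), array([14.1, 44.3]), np.float64(11.3)]
brown [228 130 125  20 607] [293.2 140.8] [array([289.8, 139.7]), array([124.9,   8.7]), np.float64(5.7)]
brown [261 133  57   7  74] [290.3 136. ] [array([289., 136.]), array([56.3,  1.4]), np.float64(5.6)]
brown [227 154  29  66 117] [241.7 189.1] [array([242.7, 187. ]), array([ 4.8, 70.4]), np.float64(22.9)]
brown [   2  178   85  123 4887] [ 38.1 249.8] [array([ 46.1, 237.8]), array([ 80.2, 122.5]), np.float64(4.2)]
brown [300 189  32   9  37] [314.9 193.5] [array([315.3, 193.4]), array([31.8,  1.8]), np.float64(12.7)]
b
[... 335 characters left out ...]
539] [ 14.6 375.2] [array([ 20., 370.]), array([40., 26.]), np.float64(0.0)]
ply [ 76 122   9  47 169] [ 80.3 148.9] [array([ 80.4, 144.8]), array([46.4,  5.7]), np.float64(83.7)]
ply [ 217  143  132  121 9963] [285.6 201.3] [array([282.8, 203.5]), array([124.4, 112.6]), np.float64(5.9)]
ply [379 168  17  20 189] [386.7 178. ] [array([386.6, 177.9]), array([20.1,  9.8]), np.float64(60.3)]
ply [394 201   8  15  70] [397.6 207.3] [array([397.2, 208.1]), array([15. ,  5.9]), np.float64(80.5)]
ply [126 221   6  50 104] [128.7 247.4] [array([128.7, 245.5]), array([49.1,  2.6]), np.float64(86.8)]
ply [387 234   6  21  52] [389.6 244.7] [array([389.2, 244. ]), array([20.1,  4.1]), np.float64(84.3)]
```

View pics/topz.png

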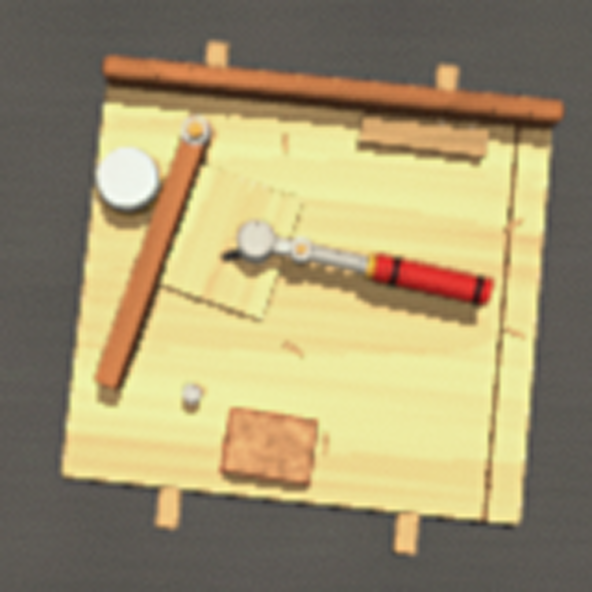

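```bash
python3 - <<'E'
from h import *
d=grab('top','top2.png')
P=lambda u,z: ray(d,[(u[0]+.5)/3.7-.5+200,(u[1]+.5)/3.7-.5+115] and [((u[0]+.5)/3.7-.5+200,(u[1]+.5)/3.7-.5+115)],z)[0]
nl,nr=P((62,476),.018),P((521,524),.018)
print('near',nl,nr,np.linalg.norm(nl-nr))
fl,fr=P((104,58),.073),P((563,103),.073);print('far',fl,fr,np.linalg.norm(fl-fr))
e=nl-nr;yaw=np.arctan2(-e[0],e[1]);e2=fl-fr;print('yaw',yaw,np.arctan2(-e2[0],e2[1]))
piv,bolt,trip,stop=P((195,129),.08),P((256,239),.08),P((303,249),.07),P((191,394),.054)
fe=P((107,381),.079);ge=P((492,291),.066);gs=P((372,264),.066)
print('piv',piv,'bolt',bolt,'trip',trip,'stop',stop,'fe',fe,'gs',gs,'ge',ge)
a=.5*(yaw+np.arctan2(-e2[0],e2[1]))
Rz=lambda a:np.array([[np.cos(a),-np.sin(a)],[np.sin(a),np.cos(a)]])
for a in(yaw,a):
  org=(nl+nr)[:2]/2+Rz(a)@[.21 if 0 else .21,0]
  print(a,'org',org)
  for n,p in dict(piv=piv,bolt=bolt,stop=stop,fe=fe,trip=trip,ge=ge,gs=gs,fl=fl,nl=nl).items(): print(n,(Rz(a).T@(p[:2]-org)).round(4))
b=(piv-bolt)[:2];b0=np.array([.1,.07]);print('yaw pivbolt',np.arctan2(b[1],b[0])-np.arctan2(b0[1],b0[0]),np.linalg.norm(b),np.linalg.norm(b0))
E
```

```text
near [0.38423163 0.1733319  0.018     ] [ 0.34054908 -0.28502063  0.018     ] 0.46042936421756564
far [0.79787064 0.13290036 0.073     ] [ 0.75487535 -0.32117329  0.073     ] 0.45610467568473323
yaw -0.0950164163385406 -0.09440645852774125
piv [0.72493708 0.04153316 0.08      ] bolt [ 0.61647258 -0.01882848  0.08      ] trip [ 0.60827856 -0.06495421  0.07      ] stop [0.46646211 0.04365536 0.054     ] fe [0.47773896 0.12387807 0.079     ] gs [ 0.59444004 -0.13270143  0.066     ] ge [ 0.56867504 -0.24980006  0.066     ]
-0.0950164163385406 org [ 0.57144312 -0.0757678 ]
piv [0.1417 0.1313]
bolt [0.0394 0.061 ]
stop [-0.1158  0.1089]
fe [-0.1122  0.1899]
trip [0.0356 0.0143]
ge [ 0.0138 -0.1735]
gs [ 0.0283 -0.0545]
fl [0.2056 0.2292]
nl [-0.21    0.2302]
-0.09471143743314092 org [ 0.57144918 -0.07570404]
piv [0.1417 0.1312]
bolt [0.0394 0.0609]
stop [-0.1158  0.1089]
fe [-0.1122  0.1898]
trip [0.0356 0.0142]
ge [ 0.0137 -0.1736]
gs [ 0.0283 -0.0546]
fl [0.2057 0.2291]
nl [-0.2099  0.2302]
yaw pivbolt -0.10289794518067108 0.1241292740388974 0.12206555615733704
```

Request:
jog_arm(moves=[[0, 2.06, -3.03, 0, 0, 0, 0.0153], [0, 2.06, -3.03, 0, 0, 0, 0.0153], [0, 2.06, -3.03, 0, 0, 0, 0.0153], [0, 2.06, -3.03, 0, 0, 0, 0.0153], [0, 2.06, -3.03, 0, 0, 0, 0.0153]])

```text
time: 0.67
position: [0.3103, 0.4632, 0.2054]
eef_rot: [0.789, 0.615, -0.0, 0.0]
contact_force: [1.1, 0.6, -0.8]
finger_gap: 0.0638
```

Request:
jog_arm(moves=[[0, 2.06, -3.03, 0, 0, 0, 0.0153], [0, 2.06, -3.03, 0, 0, 0, 0.0153], [0, 2.06, -3.03, 0, 0, 0, 0.0153], [0, 2.06, -3.03, 0, 0, 0, 0.0153], [0, 2.06, -3.03, 0, 0, 0, 0.0153]])

```text
time: 1.08
position: [0.4134, 0.3116, 0.2056]
eef_rot: [0.765, 0.645, 0.0, 0.0]
contact_force: [1.2, 0.1, 0.5]
finger_gap: 0.0307
```

Request:
jog_arm(moves=[[0, 2.06, -3.03, 0, 0, 0, 0.0153], [0, 2.06, -3.03, 0, 0, 0, 0.0153], [0, 2.06, -3.03, 0, 0, 0, 0.0153], [0, 2.06, -3.03, 0, 0, 0, 0.0153], [0, 2.06, -3.03, 0, 0, 0, 0.0153]])

```text
time: 1.5
position: [0.5165, 0.1601, 0.2056]
eef_rot: [0.739, 0.673, 0.0, 0.0]
contact_force: [0.6, 0.6, 0.2]
finger_gap: 0.0007
```

```bash
python3 - <<'E'
from h import *
d=grab('wrist','w1.png')
c,s=np.cos(-.095),np.sin(-.095);M=np.array([[c,-s],[s,c]]);o=np.array([.5714,-.0757])
W=lambda x,y,z:np.r_[o+M@[x,y],z]
t=.225
img=d['img'].copy()
for P in [W(.14,.13,.079),W(-.1158,.108,.054),W(.14-.265*np.cos(t),.13+.265*np.sin(t),.079),np.r_[robot.sense()['position'][:2],.04]]:
    u=proj(d,P)[0];print(u);cv2.circle(img,tuple(int(v) for v in u),4,(255,0,255),1)
cv2.imwrite('pics/w1m.png',img)
E
```

```text
[181.41943228 337.79132267]
[154.45424949 149.75227554]
[217.61954746 149.39981268]
[250.08814657 181.24805806]
```

View pics/w1m.png

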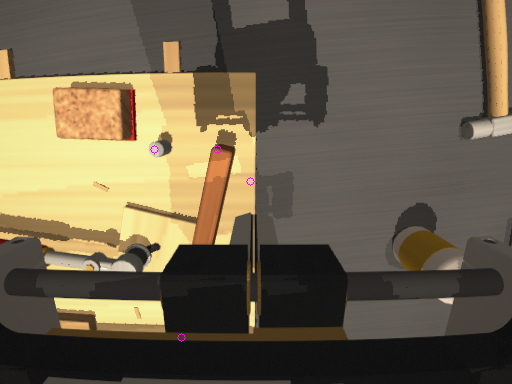

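The wrist view agrees with the estimates: stop pin at (155,150), fence end at (221,148), and the tool target at (250,181) clear of the fence's outer side. I'll descend.

Request:
jog_arm(moves=[[0, 0, 0, -3.5, 0, 0, 0], [0, 0, 0, -3.5, 0, 0, 0], [0, 0, 0, -3.5, 0, 0, 0], [0, 0, 0, -3.5, 0, 0, 0], [0, 0, 0, -2.5, 0, 0, 0]])

```text
time: 1.97
position: [0.514, 0.1616, 0.0374]
eef_rot: [0.74, 0.673, -0.001, -0.001]
contact_force: [-0.4, -0.7, -0.4]
finger_gap: 0.0005
```

Request:
jog_arm(moves=[[0, -0.05, -0.5, 0, 0, 0, 0], [0, -0.05, -0.5, 0, 0, 0, 0], [0, -0.05, -0.5, 0, 0, 0, 0], [0, -0.05, -0.5, 0, 0, 0, 0]])

```text
time: 2.3
position: [0.5157, 0.1414, 0.0429]
eef_rot: [0.74, 0.673, 0.002, 0.001]
contact_force: [-0.3, 4.5, -0.3]
finger_gap: 0.0006
```

Request:
jog_arm(moves=[[0, -0.08, -0.8, 0, 0, 0, 0], [0, -0.08, -0.8, 0, 0, 0, 0], [0, -0.08, -0.8, 0, 0, 0, 0], [0, -0.08, -0.8, 0, 0, 0, 0], [0, -0.08, -0.8, 0, 0, 0, 0]])

```text
time: 2.72
position: [0.5096, 0.101, 0.0407]
eef_rot: [0.74, 0.673, 0.0, -0.0]
contact_force: [-1.4, 4.2, 0.9]
finger_gap: 0.0004
```

Request:
jog_arm(moves=[[0, -0.03, -0.3, 0, 0, 0, 0], [0, -0.03, -0.3, 0, 0, 0, 0]])

```text
time: 2.88
position: [0.509, 0.0951, 0.0404]
eef_rot: [0.74, 0.673, -0.0, -0.0]
contact_force: [-1.8, 3.5, 1.7]
finger_gap: 0.0004
```

Request:
jog_arm(moves=[[0, -0.02, -0.2, 0, 0, 0, 0], [0, 0, 0, 0, 0, 0, 0]])

```text
time: 3.05
position: [0.5091, 0.0931, 0.0403]
eef_rot: [0.74, 0.673, -0.0, 0.0]
contact_force: [-1.0, 0.2, -0.1]
finger_gap: 0.0006
```

Request:
jog_arm(moves=[[0, -0.02, -0.2, 0, 0, 0, 0], [0, -0.02, -0.2, 0, 0, 0, 0]])

```text
time: 3.22
position: [0.5086, 0.0899, 0.0404]
eef_rot: [0.74, 0.673, 0.0, -0.0]
contact_force: [-1.1, 3.2, 1.2]
finger_gap: 0.0003
```

Request:
jog_arm(moves=[[0, -0.01, -0.15, 0, 0, 0, 0], [0, -0.01, -0.1, 0, 0, 0, 0]])

```text
time: 3.38
position: [0.5082, 0.0879, 0.0404]
eef_rot: [0.74, 0.673, 0.0, -0.001]
contact_force: [-1.9, 9.3, 0.9]
finger_gap: -0.0
```

Force is rising close to the predicted stop (y≈0.086). I'll check with one more small step.

Request:
jog_arm(moves=[[0, -0.01, -0.1, 0, 0, 0, 0], [0, 0, 0, 0, 0, 0, 0]])

```text
time: 3.55
position: [0.5082, 0.088, 0.0404]
eef_rot: [0.74, 0.673, 0.001, -0.001]
contact_force: [-0.2, 11.8, -0.7]
finger_gap: 0.0006
```

Request:
jog_arm(moves=[[0, 0, -0.1, 0, 0, 0, 0], [0, 0, 0, 0, 0, 0, 0]])

```text
time: 3.72
position: [0.5082, 0.088, 0.0404]
eef_rot: [0.74, 0.673, 0.002, -0.002]
contact_force: [-0.1, 14.4, -0.1]
finger_gap: 0.0006
```

```bash
python3 - <<'E'
from h import *
d=grab('wrist','w2.png')
d=grab('top','top3.png')
c=d['img'][115:275,200:360];cv2.imwrite('pics/topz3.png',cv2.resize(c,None,fx=3.7,fy=3.7,interpolation=cv2.INTER_CUBIC))
E
```

```text
(no output)
```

View pics/w2.png

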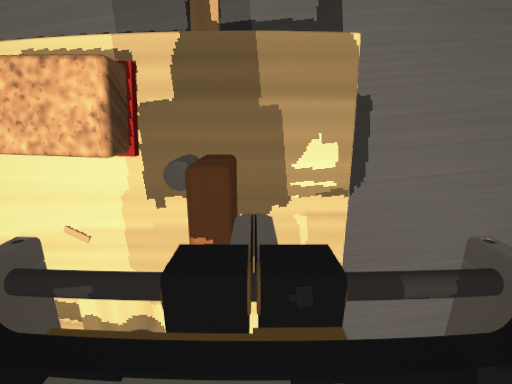

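The fence is hard on its pin: the tool stayed at y=0.088 while the force rose, and in the picture the beam touches the pin at about (190,172). I'll back off, lift, and go round to the far side of the grip.

Request:
jog_arm(moves=[[0, 0.2, 1.5, 0, 0, 0, 0], [0, 0.2, 1.5, 0, 0, 0, 0], [0, 0, 0, 4, 0, 0, 0], [0, 0, 0, 4, 0, 0, 0], [0, 0, 0, 4, 0, 0, 0]])

```text
time: 4.23
position: [0.5119, 0.1148, 0.1612]
eef_rot: [0.739, 0.673, -0.001, 0.0]
contact_force: [0.4, 0.1, -0.5]
finger_gap: 0.0006
```

Request:
jog_arm(moves=[[0, 1.2, -3.6, 0, 0, 0, 0], [0, 1.2, -3.6, 0, 0, 0, 0], [0, 1.2, -3.6, 0, 0, 0, 0], [0, 1.2, -3.6, 0, 0, 0, 0], [0, 1.2, -3.6, 0, 0, 0, 0]])

```text
time: 4.65
position: [0.5729, -0.0674, 0.1608]
eef_rot: [0.74, 0.673, -0.0, 0.001]
contact_force: [0.6, 1.2, 0.2]
finger_gap: 0.0
```

Request:
jog_arm(moves=[[0, 1.2, -3.6, 0, 0, 0, -0.03], [0, 1.2, -3.6, 0, 0, 0, -0.03], [0, 1.2, -3.6, 0, 0, 0, -0.03], [0, 1.2, -3.6, 0, 0, 0, -0.02], [0, 0, 0, 0, 0, 0, 0]])

```text
time: 5.07
position: [0.6213, -0.2158, 0.1606]
eef_rot: [0.777, 0.629, -0.001, 0.002]
contact_force: [-0.3, -0.4, 0.2]
finger_gap: 0.0005
```

```bash
python3 - <<'E'
from h import *
s=robot.sense();print(s['position'],s['q'].round(2) if hasattr(s['q'],'round') else s['q'])
d=grab('wrist','w3.png')
img=d['img'].copy()
c,sn=np.cos(-.095),np.sin(-.095);M=np.array([[c,-sn],[sn,c]]);o=np.array([.5714,-.0757])
W=lambda x,y,z:np.r_[o+M@[x,y],z]
f=.112
for P in [W(.04,.06,.08),W(.04-.175*np.sin(f),.06-.175*np.cos(f),.066),np.r_[s['position'][:2],.045]]:
    u=proj(d,P)[0];print(u);cv2.circle(img,tuple(int(v) for v in u),4,(255,0,255),1)
cv2.imwrite('pics/w3m.png',img)
d=grab('top','top4.png')
cc=d['img'][115:275,200:360];cv2.imwrite('pics/topz4.png',cv2.resize(cc,None,fx=3.7,fy=3.7,interpolation=cv2.INTER_CUBIC))
E
```

```text
[ 0.6213289  -0.21584543  0.16055356] [-0.51  0.3   1.57 -0.    1.26 -1.86]
[447.20564814 151.20840082]
[269.58171183 148.86694271]
[253.84109952 187.18522394]
```

View pics/w3m.png

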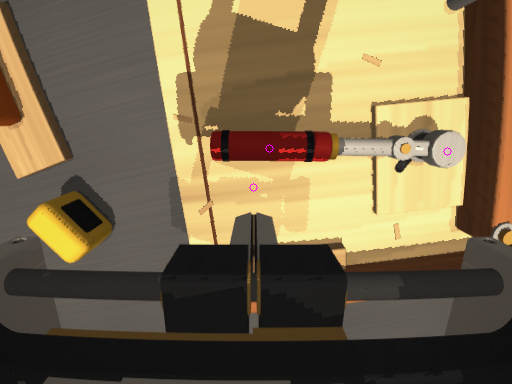

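View pics/topz4.png

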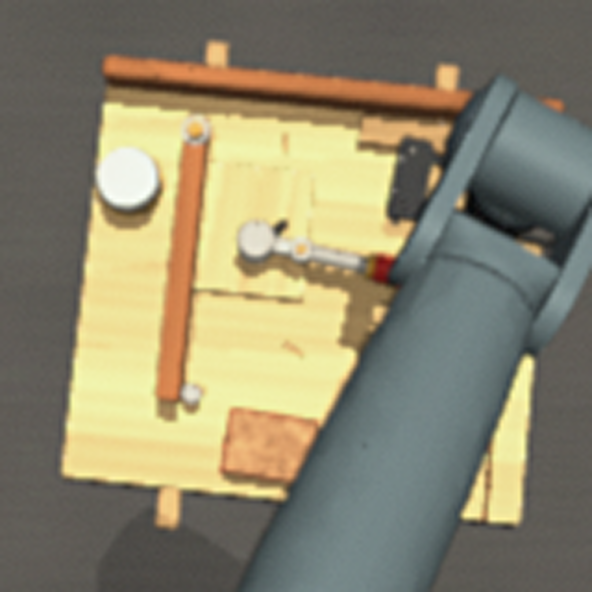

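The fence lies square against the pin in the top view: beam end at (170,398), pin at (190,394). The wrist view shows a straight wrench, with the grip at (270,146) and the tool target at (254,187) beside it. I'll descend beside the grip.

Request:
jog_arm(moves=[[0, 0, 0, -4, 0, 0, 0], [0, 0, 0, -4, 0, 0, 0], [0, 0, 0, -3.8, 0, 0, 0], [0, 0, 0, 0, 0, 0, 0]])

```text
time: 5.5
position: [0.6141, -0.2043, 0.0336]
eef_rot: [0.775, 0.632, -0.003, -0.007]
contact_force: [-1.0, 0.9, -1.7]
finger_gap: 0.0004
```

```bash
python3 - <<'E'
from h import *
c,sn=np.cos(-.095),np.sin(-.095);M=np.array([[c,-sn],[sn,c]]);o=np.array([.5714,-.0757])
r,off=.19,.025
for f in np.arange(.1,1.0,.05):
    u=np.array([-np.sin(f),-np.cos(f)]);n=np.array([np.cos(f),-np.sin(f)])
    print(round(f,2),(o+M@(np.array([.04,.06])+r*u+off*n)).round(4))
E
```

```text
0.1 [ 0.6046 -0.211 ]
0.15 [ 0.5951 -0.2102]
0.2 [ 0.5856 -0.2088]
0.25 [ 0.5762 -0.207 ]
0.3 [ 0.5669 -0.2048]
0.35 [ 0.5577 -0.202 ]
0.4 [ 0.5487 -0.1988]
0.45 [ 0.5398 -0.1952]
0.5 [ 0.5311 -0.1911]
0.55 [ 0.5227 -0.1866]
0.6 [ 0.5144 -0.1817]
0.65 [ 0.5065 -0.1764]
0.7 [ 0.4988 -0.1707]
0.75 [ 0.4914 -0.1646]
0.8 [ 0.4843 -0.1581]
0.85 [ 0.4776 -0.1513]
0.9 [ 0.4712 -0.1442]
0.95 [ 0.4651 -0.1367]
```

Request:
jog_arm(moves=[[0, 0, 0, 0.2, 0, 0, 0], [0, -0.5, 0, 0, 0, 0, 0], [0, 0, 0, 0, 0, 0, 0]])

```text
time: 5.75
position: [0.617, -0.2094, 0.0483]
eef_rot: [0.775, 0.632, 0.001, 0.003]
contact_force: [0.6, 0.0, 0.1]
finger_gap: 0.0007
```

Request:
jog_arm(moves=[[0, -0.4, 0, -0.2, 0, 0, 0], [0, -0.4, 0, 0, 0, 0, 0], [0, -0.4, 0, 0, 0, 0, 0]])

```text
time: 6.0
position: [0.6034, -0.2091, 0.0437]
eef_rot: [0.775, 0.631, 0.0, 0.001]
contact_force: [0.2, 0.5, -0.1]
finger_gap: 0.0005
```

Request:
jog_arm(moves=[[0, -0.5, 0.05, 0, 0, 0, -0.02], [0, -0.5, 0.05, 0, 0, 0, -0.03], [0, -0.5, 0.05, 0, 0, 0, -0.03]])

```text
time: 6.25
position: [0.5884, -0.2076, 0.0432]
eef_rot: [0.801, 0.599, 0.001, 0.001]
contact_force: [0.4, 0.7, 0.7]
finger_gap: 0.0005
```

Request:
jog_arm(moves=[[0, -0.5, 0.1, 0, 0, 0, -0.02], [0, -0.5, 0.1, 0, 0, 0, -0.03], [0, -0.5, 0.1, 0, 0, 0, -0.03]])

```text
time: 6.5
position: [0.5733, -0.2047, 0.0431]
eef_rot: [0.824, 0.566, 0.0, 0.001]
contact_force: [0.5, 0.1, 1.0]
finger_gap: 0.0007
```

```bash
python3 - <<'E'
from h import *
print(robot.sense()['contact_force'])
d=grab('wrist','w4.png')
E
```

```text
[0.49827653 0.13555696 0.97228485]
```

View pics/w4.png

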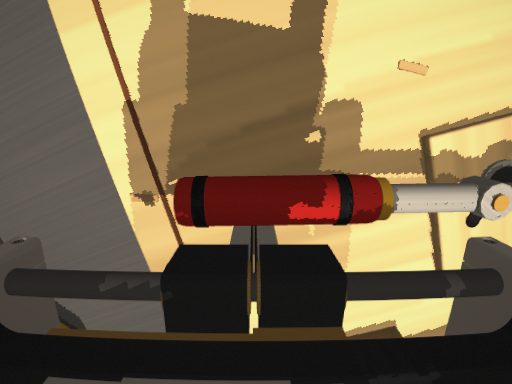

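Request:
jog_arm(moves=[[0, -0.45, 0.13, 0, 0, 0, -0.025], [0, -0.45, 0.13, 0, 0, 0, -0.025], [0, -0.45, 0.13, 0, 0, 0, -0.025]])

```text
time: 6.8
position: [0.5595, -0.2006, 0.0426]
eef_rot: [0.845, 0.535, -0.0, 0.0]
contact_force: [0.4, -1.3, 0.7]
finger_gap: 0.0003
```

Request:
jog_arm(moves=[[0, -0.45, 0.17, 0, 0, 0, -0.025], [0, -0.45, 0.17, 0, 0, 0, -0.025]])

```text
time: 6.97
position: [0.5504, -0.1969, 0.0425]
eef_rot: [0.858, 0.514, -0.0, 0.0]
contact_force: [1.1, -1.3, 0.4]
finger_gap: 0.0007
```

Request:
jog_arm(moves=[[0, -0.45, 0.2, 0, 0, 0, -0.025], [0, -0.45, 0.2, 0, 0, 0, -0.025]])

```text
time: 7.13
position: [0.5413, -0.1928, 0.0424]
eef_rot: [0.871, 0.492, -0.0, 0.0]
contact_force: [0.2, -1.8, 0.8]
finger_gap: 0.0004
```

Request:
jog_arm(moves=[[0, -0.43, 0.22, 0, 0, 0, -0.025], [0, -0.43, 0.22, 0, 0, 0, -0.025]])

```text
time: 7.3
position: [0.5327, -0.1883, 0.0424]
eef_rot: [0.883, 0.47, -0.0, -0.0]
contact_force: [0.2, -1.6, 0.8]
finger_gap: 0.0004
```

Request:
jog_arm(moves=[[0, -0.42, 0.24, 0, 0, 0, -0.025], [0, -0.42, 0.24, 0, 0, 0, -0.025]])

```text
time: 7.47
position: [0.5253, -0.1841, 0.0427]
eef_rot: [0.894, 0.448, 0.001, 0.001]
contact_force: [7.1, -5.5, -2.1]
finger_gap: 0.0001
```

Request:
jog_arm(moves=[[0, 0, 0, 0, 0, 0, 0]])

```text
time: 7.55
position: [0.5252, -0.1841, 0.0428]
eef_rot: [0.894, 0.448, 0.001, 0.001]
contact_force: [3.1, -3.3, -2.9]
finger_gap: 0.0007
```

```bash
python3 - <<'E'
from h import *
s=robot.sense();print(s['position'],s['contact_force'])
d=grab('wrist','w5.png')
E
```

```text
[ 0.52517005 -0.18409867  0.0427653 ] [ 3.08954499 -3.3304955  -2.94914798]
```

View pics/w5.png

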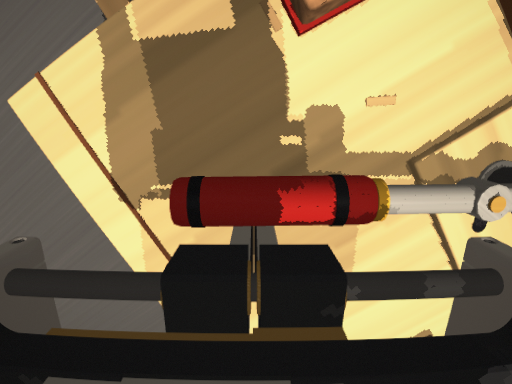

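The bolt is down at TCP≈(0.526,-0.184), where the force jumped to about 9 N with the wrench still straight. Next I'll fold it about 0.2 rad, roughly 30 mm of travel.

Request:
jog_arm(moves=[[0, -0.4, 0.3, 0, 0, 0, -0.03], [0, -0.4, 0.3, 0, 0, 0, -0.03], [0, -0.4, 0.3, 0, 0, 0, -0.03]])

```text
time: 7.85
position: [0.5139, -0.1773, 0.0431]
eef_rot: [0.913, 0.408, 0.0, 0.003]
contact_force: [2.9, -11.6, -3.9]
finger_gap: 0.0004
```

Request:
jog_arm(moves=[[0, -0.38, 0.32, 0, 0, 0, -0.03], [0, -0.38, 0.32, 0, 0, 0, -0.03]])

```text
time: 8.02
position: [0.5061, -0.1713, 0.0432]
eef_rot: [0.925, 0.38, 0.0, 0.004]
contact_force: [2.0, -12.1, -3.7]
finger_gap: 0.0006
```

```bash
python3 - <<'E'
from h import *
s=robot.sense();print(s['position'],s['contact_force'])
d=grab('wrist','w6.png')
d=grab('scene','sc6.png')
E
```

```text
[ 0.50607602 -0.17126441  0.04322515] [  1.96750027 -12.12726524  -3.72576266]
```

View pics/w6.png

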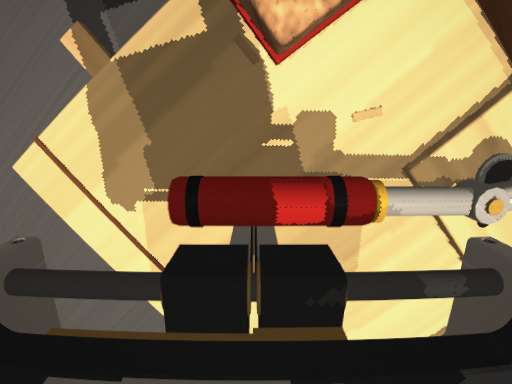

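Request:
jog_arm(moves=[[0, -0.36, 0.34, 0, 0, 0, -0.03], [0, 0, 0, 0, 0, 0, 0]])

```text
time: 8.28
position: [0.5021, -0.1673, 0.0432]
eef_rot: [0.93, 0.366, 0.0, 0.003]
contact_force: [0.6, -9.5, -0.9]
finger_gap: 0.0005
```

Request:
jog_arm(moves=[[0, 1.5, -1.2, 0, 0, 0, 0], [0, 1.5, -1.2, 0, 0, 0, 0], [0, 0, 0, 4, 0, 0, 0], [0, 0, 0, 4, 0, 0, 0], [0, 0, 0, 4, 0, 0, 0]])

```text
time: 8.7
position: [0.5303, -0.1879, 0.162]
eef_rot: [0.93, 0.366, -0.001, -0.002]
contact_force: [1.2, 0.2, 0.3]
finger_gap: 0.0003
```

Request:
jog_arm(moves=[[0, 0, -3, 3, 0, 0, 0], [0, 0, -3, 3, 0, 0, 0], [0, 0, -3, 3, 0, 0, 0], [0, 0, -3, 2, 0, 0, 0], [0, 0, -3, 0, 0, 0, 0]])

```text
time: 9.12
position: [0.5329, -0.3394, 0.2769]
eef_rot: [0.93, 0.367, 0.002, 0.003]
contact_force: [1.3, -0.5, 1.3]
finger_gap: 0.0003
```

Request:
jog_arm(moves=[[0, -1, -3, 0, 0, 0, 0], [0, -1, -3, 0, 0, 0, 0], [0, -1, -3, 0, 0, 0, 0], [0, 0, 0, 0, 0, 0, 0], [0, 0, 0, 0, 0, 0, 0]])

```text
time: 9.53
position: [0.5006, -0.4277, 0.2698]
eef_rot: [0.931, 0.366, -0.0, -0.001]
contact_force: [1.0, 0.4, -0.5]
finger_gap: 0.0006
```

```bash
python3 - <<'E'
from h import *
s=robot.sense();print(s['position'],s['contact_force'])
d=grab('top','top7.png')
cc=d['img'][115:275,200:360];cv2.imwrite('pics/topz7.png',cv2.resize(cc,None,fx=3.7,fy=3.7,interpolation=cv2.INTER_CUBIC))
E
```

```text
[ 0.50063494 -0.42768051  0.26983215] [ 0.96262461  0.39939326 -0.49243253]
```

View pics/topz7.png

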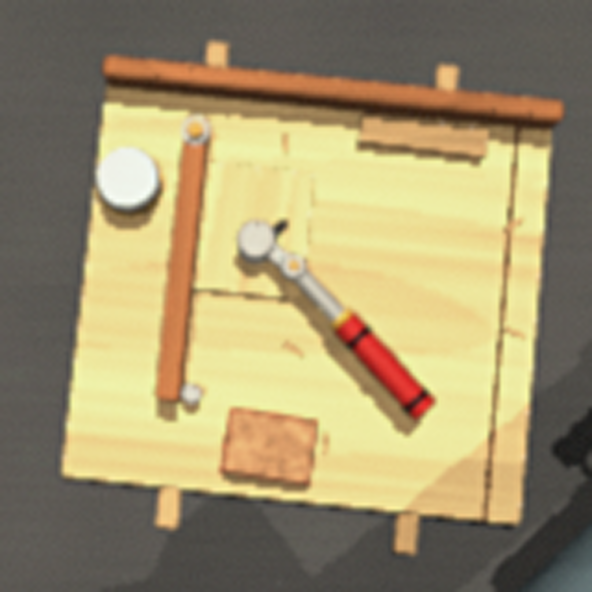

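```bash
python3 - <<'E'
from h import *
d=grab('top','top8.png')
P=lambda u,z: ray(d,[((u[0]+.5)/3.7-.5+200,(u[1]+.5)/3.7-.5+115)],z)[0][:2]
b,t=P((257,240),.08),P((293,265),.075)
c,sn=np.cos(-.095),np.sin(-.095);M=np.array([[c,-sn],[sn,c]]);o=np.array([.5714,-.0757])
b2=o+M@[.04,.06]
hsv=cv2.cvtColor(d['img'],cv2.COLOR_BGR2HSV)
m=cv2.inRange(hsv,(0,170,90),(7,255,255))|cv2.inRange(hsv,(173,170,90),(180,255,255))
m[:190]=0;m[240:]=0;m[:,:285]=0;m[:,330:]=0
ys,xs=np.where(m);print(len(xs),xs.mean(),ys.mean())
g=ray(d,[(xs.mean(),ys.mean())],.070)[0][:2]; e=P((423,406),.066)
ang=lambda v:np.arctan2(v[1],v[0])
print('b',b,b2,'t',t,np.linalg.norm(t-b),np.linalg.norm(t-b2),'g',g,np.linalg.norm(g-t))
for B in(b,b2):
  print('bend', ang(t-B)-ang(g-t), ang(t-B)-ang(e-t))
# bend from distance bolt-grip by cosine law
for B in (b,b2):
  D=np.linalg.norm(e-B);print('D end',D,'straight .234')
E
```

```text
213 303.4319248826291 213.51643192488262
b [ 0.61549897 -0.01980454] [ 0.61691107 -0.01976483] t [ 0.59187528 -0.05501295] 0.042399426115940254 0.043234482420062594 g [ 0.49470784 -0.14361655] 0.13149946453394581
bend 0.24049035012832087 0.228681008745363
bend 0.21387704871117652 0.20206770732821866
D end 0.22699180810400166 straight .234
D end 0.22801259061706694 straight .234
```

The fold measures 0.20–0.24 rad from the pixels, and about 0.2 from the tool travel, well inside 0.10–0.35. The fence is still on the pin. Handing in.

```bash
python3 - <<'E'
from h import *
print(robot.close_job(), robot.sense()['time'])
E
```

```text
the job is handed in; nothing more can be done
the job is handed in; nothing more can be done
```

Both parts are done in the order asked, and the job was handed in at about 9.6 s. The arm was clear of everything and touching nothing.

- **Fence:** I pushed the free end in until it stopped hard. The tool held at y = 0.088 m while the force rose to about 14 N. The last top view shows the beam lying along the sled and still against the pin.
- **Wrench:** I swung the handle clockwise until the force jumped to about 9 N, which I took as the bolt fully down. I then folded the breakaway joint a little further, backed off and lifted clear.
- **Bend:** The final top view gives about 0.20–0.24 rad, and the tool's travel gives roughly 0.2 rad. That is well over the 0.10 trip point and short of the 0.35 over-tightening limit. The spread comes from reading the coarse picture to about a pixel.
- **Bystanders:** The wax tin, sanding block and offcut lie where they were in the last top view. I did not re-check the glue bottle, push block, tape measure and mallet afterwards, but the forces showed no unexpected contact.

No check failed. The highest force the moves reported was about 14 N.

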